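Lay the weighted sample carrier in the see-saw rest, heavy end down

ROBOT

A 6-joint arm with a two-finger parallel gripper is mounted at the origin on the work surface. World frame = base frame: x ahead of the robot, y to its left, z up, the work surface at z = 0. Lengths are in m, angles in rad, forces in N, time in s.
With the tool pointing down it reaches from about 0.3 to 0.775 m from the base axis. Payload 14.6 kg.
Tool frame: the origin (TCP) lies at the very end of the fingers, on their centre line; the grasp point (between the pads) lies 19 mm behind it; z points along the fingers, y is the direction in which the jaws open and shut (so a half turn about z gives the same grasp; the last joint's range is limited). The gripper opens to 85 mm and grips with 20 to 120 N. Pads are 22 mm wide; open, the fingers measure 114 mm over their backs; the gripper's body (76 mm by 85 mm) begins 54 mm behind the grasp point. The pads swing forward as they close: fully open they stand 13 mm farther back than shut.
Start: joints at [1.075, 0.3, 1.521, -0, 1.321, -0.067], TCP at [0.229, 0.5, 0.231] pointing down, gripper open.
Joint ranges: [-3.03, 3.03], [-0.79, 2.21], [0.23, 2.52], [-1.04, 4.18], [0, 3.07], [-2.55, 2.55]. Speed limits (rad/s): [2.22, 2.22, 2.57, 3.14, 3.14, 3.14].

INTERFACE

Orientations are given as a 3x3 rotation matrix whose columns are the frame's x, y, z axes.
In Python, from rig import manip gives the robot as it stands.
- The arm moves only by the tool send_rows, never from a script. Its arguments are lists of equal length, an entry for each row: "claw": the opening, from -1 (shut) to 1 (fully open), so that 0 is half open; "translation": the shift along the tool's x, y, z in mm, a list of three; "twist": the turn, a rotation vector about the tool's x, y, z in rad, a list of three. In form: {"claw": [claw, ...], "translation": [[x, y, z], ...], "twist": [[wx, wy, wz], ...]}. A call has 1 to 12 rows; each row is the pose to reach, as a shift and turn from the pose commanded when the call began, along the tool's axes at that moment; what a row does not reach only later rows make up. A row lasts 1/8 s, in which the tool goes at most 62.5 mm and 10.7 degrees, less where a joint would pass 70% of its speed; a pose out of reach is approached as far as the arm can. A call with a gripper value outside its range is refused whole. The fingers move at their own pace and stop on an object; the grip force is fixed at half the most. Time passes only in rows, so rows that repeat a pose let the fingers close. It gives the time, the measured TCP pose, the force and the opening at its end, in the units of the state.
- manip.get_obs(): the state, without advancing time (a new reading comes with each control period).
- manip.grab_frame(name): name is "scene" or "top" or "wrist"; returns the picture (480x640x3 uint8, blue, green, red); there is no depth.
- manip.get_calibration(name): a dict with "camera_matrix" (3x3 intrinsics, pixels), "position" and "attitude" of the camera in the world. Camera axes: x right, y up, looking along -z (the intrinsics and any distortion apply to the point x, -y, -z); pixel columns grow to the right and rows downward; lengths in m; the calibration is good to about 2 mm. A picture is of the moment at which its call begins: read the wrist's pose just before it. get_calibration takes no time and is no camera call; for the wrist camera it gives the pose at the moment of the call.
- manip.finish_job(): hands the job in, once; it reports no verdict.
The state is a dict: "t": time; "joint_pos": joint angles; "joint_vel": joint speeds; "tau": joint torques, N m; "tool_pos": TCP position; "orientation": TCP orientation; "wrist_force": force on the tool from outside, world axes, zero at the start; "wrist_torque": the same for the moment, N m; "gripper_width": finger opening in m.
Only numpy, scipy, OpenCV 4.12 (cv2) and the standard library are available. Lean on these libraries where they do the work, as an engineer would, in place of code of your own. Each camera call takes 0.05 s, during which the arm holds its last target.

TASK

One end of the closed orange sample carrier is filled with lead, but both ends look alike: lift the carrier off its stand and feel or watch which end is heavy. Then lay it in the sloping see-saw rest with the heavy end at the low, blue end, keeping hold of it until it lies along the slope in both saddles, and let go; it must stay there at rest. Never let the rest tip over past level, do not drop the carrier, and leave the glassware alone.

Things in the scene. Friction and masses are not known exactly. Their poses are not given: they have to be found in the camera images.
- carrier_mid (a point): Centre of the sample carrier: closed orange square sleeve with black ends, 200 mm long (own x), 30 mm wide and high, about 0.5 kg. Lead is hidden in one end; which one (+x or -x) varies and cannot be seen or told from the axes. Its centre of mass lies about 40 mm from the middle towards the heavy end (0.15 to 0.23 N m about the middle). It starts level in the stand, centre 50 mm up.
- carrier_stud (a point): Tip of the carrier's own +y stud. A round steel stud, 10 mm in diameter, 6 mm long, stands out from the middle of each long side at mid height: 42 mm over both. Pinched softly (20 N) by the studs and lifted, the carrier pivots, heavy end sinking; pinched hard (80 N or more) there, or by its flat 30 mm sides beside the studs, it keeps its angle in the fingers.
- stand: Fixed low grey stand on which the carrier starts; origin at the centre of its underside, x along the carrier. Foot 200 x 85 x 10 mm; two white U-saddles, 22 mm long, 46 mm wide, centred 70 mm either side of the middle, floor 35 mm and walls up to 45 mm above the bench. Between them fingers have free room above 10 mm.
- rest: Fixed foot of the see-saw rest, grey, 150 x 85 x 12 mm; origin at the centre of its underside, z up. The pivot of the cradle is 75 mm above the bench over the origin, its axis along own y. The blue, low end of the cradle lies towards own -x. The top of the high white end is about 158 mm above the bench: carry things over it higher.
- cradle_seat (a point): Seat of the tilting cradle: where the carrier's centre is when seated, 32 mm from the pivot. x runs uphill from the low blue end plate to the high white one, z at right angles to the slope, upwards; slope 25 degrees. End plates 210 mm apart, up to 9 mm above the seat. Between the saddles the bar is 22 mm wide, its top 23 mm below the seat, pivot post 26 mm below: fingers fit beside it.
- cradle_saddle (a point): Top of the floor of the uphill white U-saddle of the cradle, 70 mm uphill of the seat and 15 mm below it along the cradle's z; its twin lies 70 mm downhill. Each is 22 mm long and 46 mm wide; its side walls are 38 mm apart (the carrier is 30 mm wide) and 9 mm high.
- cradle (a joint): Tilt of the cradle in rad: 0 = resting on its stop with the blue end low (25 degrees slope; its own small weight holds it there), 0.44 = level, 0.87 = tipped right over with the white end low. It swings freely; a carrier laid heavy end uphill tips it over.
- beaker: Bystander: glass beaker 68 mm wide, 85 mm high; origin at the centre of its underside.
- flask: Bystander: green conical flask 80 mm wide, 124 mm high; origin at the centre of its underside.
- jar: Bystander: amber jar with blue cap, 60 mm wide, 85 mm high; origin at the centre of its underside.
There are look-alikes about, which are no part of the job. What is shaped like the rest but green is not meant.

How it is judged:
By the outcome, as a careful person would: the job done as asked, in the order asked, and still so for the second after the job is handed in, with the robot touching nothing.
It also fails if it takes over 64 s, if anything falls off the work surface, if the arm or the gripper's body presses on something with over 40 N, if the wrist force passes 120 N, or if a joint passes its speed limit or range.

## Working session

There is one attempt and no reset: what is moved stays moved. The work goes in short steps, Python scripts to look and compute and a tool call to move; the robot and the scene stay as the last step left them, time stands still between calls to the robot, and variables do not carry over. Pictures are saved under pics/ and viewed, and the job is handed in when it is done.

Besides the shell and the picture viewer there is one more tool, called after "Emit:" by a JSON object that holds its "name" and its "arguments", one argument or row to a line. send_rows: Moves the arm, as the interface text tells. Its arguments: {"type":"object","properties":{"claw":{"type":"array"},"translation":{"type":"array"},"twist":{"type":"array"}},"required":["claw","translation","twist"]}

```bash
ls; mkdir -p pics; python3 - <<'E'
from rig import manip
import cv2
for n in ["scene","top","wrist"]:
    c=manip.get_calibration(n); print(n,c)
    cv2.imwrite(f"pics/{n}0.png",manip.grab_frame(n))
o=manip.get_obs()
for k,v in o.items(): print(k,v)
E
```

```text
pics
scene {'camera_matrix': array([[440.7497995 ,   0.        , 324.07154626],
       [  0.        , 440.7497995 , 240.97206927],
       [  0.        ,   0.        ,   1.        ]]), 'position': array([ 1.13346249, -0.70895685,  0.70861428]), 'attitude': array([[ 0.70810923, -0.40432473,  0.57888067],
       [ 0.70587811,  0.3846589 , -0.59478873],
       [ 0.0178162 ,  0.82979458,  0.55778449]])}
top {'camera_matrix': array([[541.67806374,   0.        , 316.28679919],
       [  0.        , 541.67806374, 242.53080394],
       [  0.        ,   0.        ,   1.        ]]), 'position': array([ 0.47895257, -0.06656767,  1.25517874]), 'attitude': array([[-0.00985525,  0.99913982, -0.04028013],
       [-0.99972793, -0.00899341,  0.02152159],
       [ 0.02114083,  0.04048127,  0.99895662]])}
wrist {'camera_matrix': array([[335.35629317,   0.        , 314.83992455],
       [  0.        , 335.35629317, 244.09209843],
       [  0.        ,   0.        ,   1.        ]]), 'position': array([0.16331961, 0.5301664 , 0.37414035]), 'attitude': array([[ 4.15503163e-01, -8.72164680e-01, -2.58236119e-01],
       [ 9.09591496e-01,  3.98201184e-01,  1.18655499e-01],
       [-6.57206661e-04, -2.84191113e-01,  9.58767427e-01]])}
t 0.15
joint_pos [ 1.07543044e+00  3.00317494e-01  1.52141046e+00  1.48315536e-05
  1.32069705e+00 -6.65818076e-02]
joint_vel [ 0.00032947 -0.00312707 -0.00312008 -0.00201279 -0.0013214  -0.00122923]
tau [ 5.59720738e-04 -5.43670785e+01 -3.61883712e+01 -1.33868352e-04
  3.14374061e-03  2.08402622e-05]
tool_pos [0.22858196 0.50006722 0.23087776]
orientation [[-9.09470415e-01  4.15768442e-01 -4.08304674e-04]
 [ 4.15768636e-01  9.09470129e-01 -7.25468872e-04]
 [ 6.97138417e-05 -8.29552753e-04 -9.99999653e-01]]
wrist_force [ 0.81728922 -0.58931432 -0.42106734]
wrist_torque [ 0.00688002 -0.02380827  0.00350419]
gripper_width 0.08552148152713523
```

View pics/scene0.png

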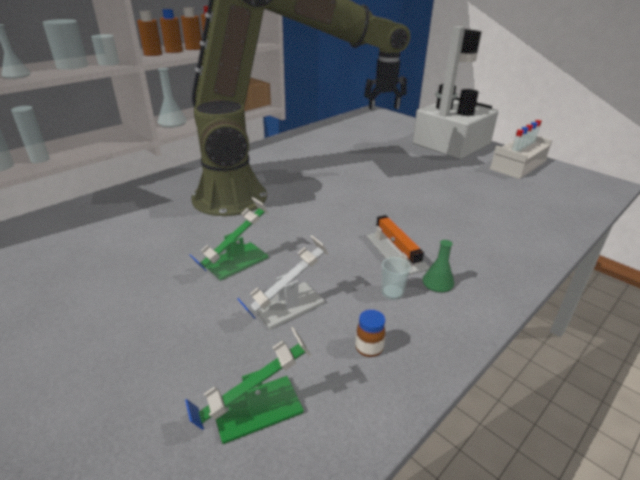

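View pics/top0.png

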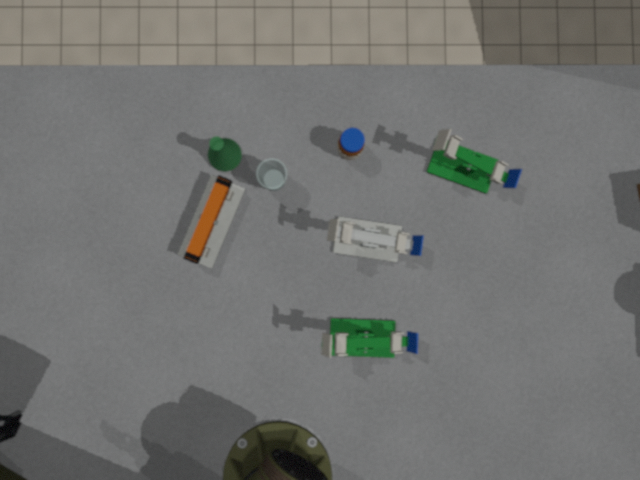

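```bash
python3 - <<'E'
import cv2,numpy as np
a=cv2.imread("pics/top0.png")
c=a[130:280,160:310]; d=a[190:290,310:440]
cv2.imwrite("pics/c1.png",np.hstack([cv2.resize(c,(450,450),interpolation=cv2.INTER_CUBIC)]))
cv2.imwrite("pics/c2.png",cv2.resize(d,(780,600),interpolation=cv2.INTER_CUBIC))
s=cv2.imread("pics/scene0.png")
cv2.imwrite("pics/c3.png",cv2.resize(s[200:360,230:470],(800,533),interpolation=cv2.INTER_CUBIC))
E
```

```text
(no output)
```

View pics/c1.png

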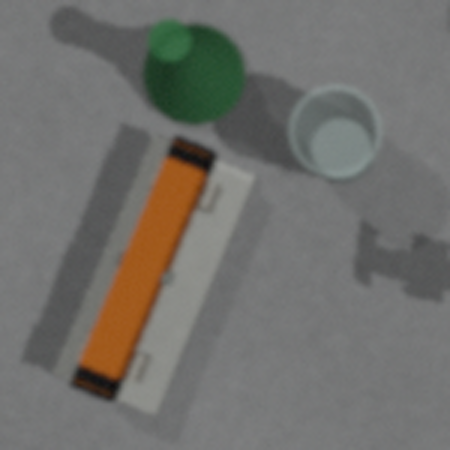

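View pics/c2.png

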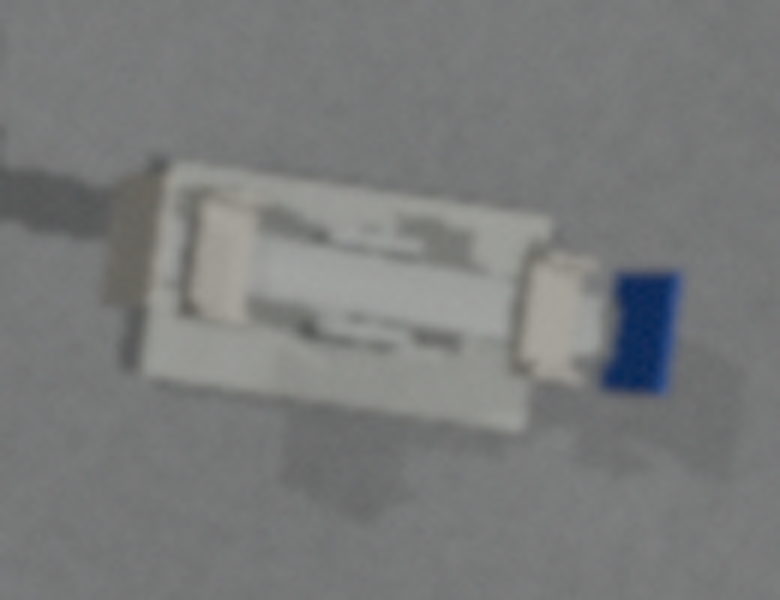

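View pics/c3.png

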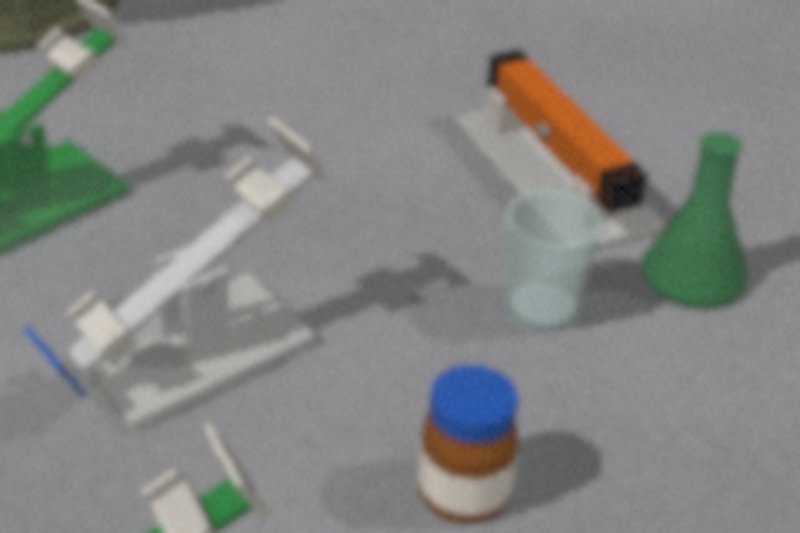

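```bash
cat > h.py <<'E'
import numpy as np,cv2
from rig import manip
def proj(n,P,c=None):
    c=c or manip.get_calibration(n); P=np.atleast_2d(P)
    q=(P-c["position"])@c["attitude"]; q=q*[1,-1,-1]
    u=q@c["camera_matrix"].T; return u[:,:2]/u[:,2:]
def ray(n,uv,z,c=None):
    c=c or manip.get_calibration(n); uv=np.atleast_2d(uv)
    d=np.c_[uv,np.ones(len(uv))]@np.linalg.inv(c["camera_matrix"]).T*[1,-1,-1]@c["attitude"].T
    return c["position"]+d*((z-c["position"][2])/d[:,2])[:,None]
def Rz(a): return np.array([[np.cos(a),-np.sin(a),0],[np.sin(a),np.cos(a),0],[0,0,1.]])
E
python3 - <<'E'
from h import *
p=lambda L,o,k:[(o[0]+(u+.5)/k-.5,o[1]+(v+.5)/k-.5) for u,v in L]
C=ray("top",p([(180,138),(217,155),(113,400),(72,383)],(160,130),3),.065); print("carrier\n",C,C.mean(0))
F=ray("top",p([(252,175),(158,415)],(160,130),3),.010); print("foot right edge",F)
R=ray("top",p([(165,160),(552,215),(525,432),(143,377)],(310,190),6),.012); print("rest\n",R,R.mean(0))
for Q in (C,F,R):
    print([ (np.linalg.norm(Q[i]-Q[i-1])) for i in range(len(Q))])
S=ray("scene",p([(488,60),(520,52),(640,172),(600,195)],(230,200),10/3),.065);print(S,S.mean(0))
for nm,uv,r in [("flask",(226,155),0.0),("beaker",(274,178),0.0),("jar",(350,145),0)]: print(nm,ray("top",uv,r))
E
```

```text
carrier
 [[0.67622099 0.11915466 0.065     ]
 [0.66349559 0.09212296 0.065     ]
 [0.4845041  0.16831185 0.065     ]
 [0.49717319 0.19803865 0.065     ]] [0.58034847 0.14440703 0.065     ]
foot right edge [[0.65640357 0.07271454 0.01      ]
 [0.47299608 0.14501754 0.01      ]]
rest
 [[ 0.5892427  -0.14186901  0.012     ]
 [ 0.56683942 -0.29064909  0.012     ]
 [ 0.48352426 -0.27890009  0.012     ]
 [ 0.5059978  -0.13248618  0.012     ]] [ 0.53640104 -0.21097609  0.012     ]
[np.float64(0.19565479435660274), np.float64(0.02987722366168671), np.float64(0.19453200297201156), np.float64(0.032313905123720316)]
[np.float64(0.19714470286856486), np.float64(0.19714470286856486)]
[np.float64(0.08377201420391646), np.float64(0.150457375470969), np.float64(0.08413950097893087), np.float64(0.14812863801531245)]
[[0.48357089 0.16934418 0.065     ]
 [0.49406865 0.20002849 0.065     ]
 [0.67007653 0.1243138  0.065     ]
 [0.66651395 0.07748323 0.065     ]] [0.57855751 0.14279243 0.065     ]
flask [[0.73526638 0.11448609 0.        ]]
beaker [[0.68073006 0.00332924 0.        ]]
jar [[ 0.75723064 -0.17475654  0.        ]]
```

```bash
cat >> h.py <<'E'
def box(o,R,lo,hi):
    g=np.array([[(lo,hi)[b>>k&1][k] for k in range(3)] for b in range(8)]); return g@R.T+o
def drawbox(im,n,P,col,k,off):
    u=(proj(n,P)-off+.5)*k-.5
    for a in range(8):
        for b in range(3):
            if not a>>b&1: cv2.line(im,tuple(int(x) for x in u[a].round()),tuple(int(x) for x in u[a|1<<b].round()),col,1,cv2.LINE_AA)
CAR=(0.580,0.1445,-23.4); REST=(0.5364,-0.211,81.4)
def cradle(REST,s=np.radians(25)):
    Rr=Rz(np.radians(REST[2])); o=np.array([REST[0],REST[1],0])
    Rc=Rr@np.array([[np.cos(s),0,-np.sin(s)],[0,1,0],[np.sin(s),0,np.cos(s)]])
    return o,Rr,Rc,o+[0,0,.075]+Rc@[0,0,.032]
def overlay(im,n,CAR,REST,k,off):
    R=Rz(np.radians(CAR[2])); o=np.array([CAR[0],CAR[1],0])
    drawbox(im,n,box(o,R,[-.1,-.015,.035],[.1,.015,.065]),(255,0,255),k,off)
    drawbox(im,n,box(o,R,[-.1,-.0425,0],[.1,.0425,.01]),(255,255,0),k,off)
    drawbox(im,n,box(o,R,[-.005,-.021,.045],[.005,.021,.055]),(0,255,255),k,off)
    o,Rr,Rc,s=cradle(REST)
    drawbox(im,n,box(o,Rr,[-.075,-.0425,0],[.075,.0425,.012]),(255,255,0),k,off)
    for x in(-.07,.07): drawbox(im,n,box(s,Rc,[x-.011,-.023,-.015],[x+.011,.023,-.006]),(0,255,255),k,off)
    drawbox(im,n,box(s,Rc,[-.105,-.023,-.02],[.105,.023,.009]),(255,0,255),k,off)
E
cat > ov.py <<'E'
from h import *
import sys
t=cv2.imread("pics/top0.png");s=cv2.imread("pics/scene0.png")
def f(im,n,r,k,name):
    y0,y1,x0,x1=r; c=cv2.resize(im[y0:y1,x0:x1],None,fx=k,fy=k,interpolation=cv2.INTER_CUBIC)
    overlay(c,n,CAR,REST,k,np.array([x0,y0])); cv2.imwrite(name,c)
f(t,"top",(130,280,170,440),3,"pics/o1%s.png"%sys.argv[1]); f(s,"scene",(200,340,230,450),3.5,"pics/o2%s.png"%sys.argv[1])
E
python3 ov.py a
```

```text
(no output)
```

View pics/o1a.png

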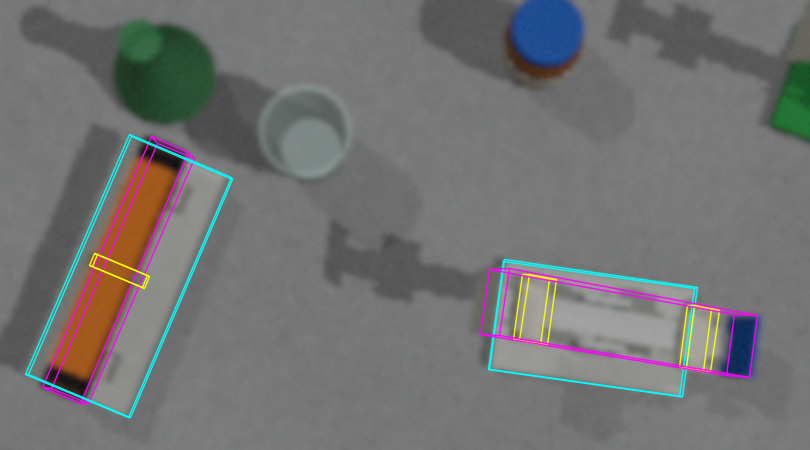

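View pics/o2a.png

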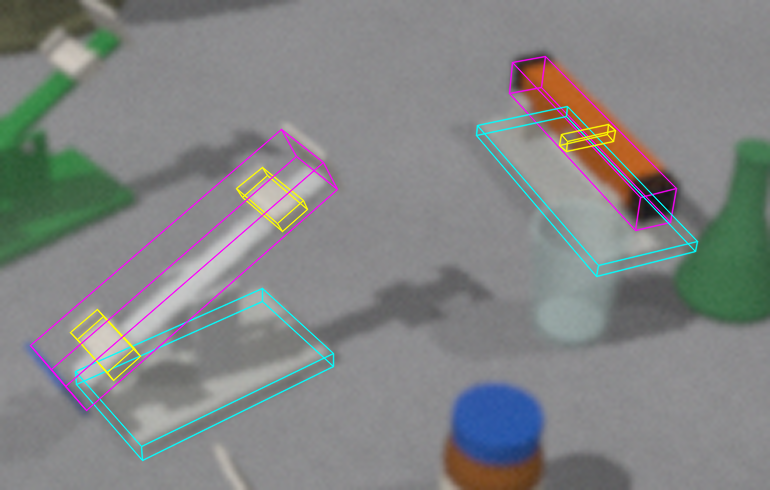

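```bash
python3 - <<'E'
from h import *
from scipy.optimize import least_squares
ob=[]
for n in("top","scene"):
    im=cv2.imread(f"pics/{n}0.png"); hsv=cv2.cvtColor(im,cv2.COLOR_BGR2HSV)
    m=((hsv[...,0]<16)&(hsv[...,1]>150)&(hsv[...,2]>80)).astype(np.uint8)
    r={"top":(160,290,170,250),"scene":(205,270,360,430)}[n]
    mm=np.zeros_like(m); mm[r[0]:r[1],r[2]:r[3]]=m[r[0]:r[1],r[2]:r[3]]
    k,l,st,ce=cv2.connectedComponentsWithStats(mm); i=1+st[1:,4].argmax()
    print(n,st[i],ce[i],cv2.minAreaRect(np.argwhere(l==i)[:,::-1].astype(np.float32)))
    bl=(hsv[...,0]>105)&(hsv[...,0]<130)&(hsv[...,1]>150)
    k,l,st,ce=cv2.connectedComponentsWithStats(bl.astype(np.uint8))
    for j in range(1,k):
        if st[j,4]>25: print(" blue",ce[j],st[j])
print(ray("top",[(208.3,220.6)],.065))
E
python3 - <<'E'
import cv2
a=cv2.imread("pics/top0.png")
cv2.imwrite("pics/c4.png",cv2.resize(a[165:275,175:255],None,fx=5,fy=5,interpolation=cv2.INTER_CUBIC))
s=cv2.imread("pics/scene0.png")
cv2.imwrite("pics/c5.png",cv2.resize(s[205:275,360:440],None,fx=8,fy=8,interpolation=cv2.INTER_CUBIC))
E
```

```text
top [ 187  182   42   75 1089] [207.3865932 219.2405877] ((207.54513549804688, 219.2769775390625), (14.606369018554688, 76.2446517944336), 22.750974655151367)
 blue [351.81042654 139.73696682] [341 128  23  24 422]
 blue [512.44642857 178.08928571] [505 170  15  17 168]
 blue [416.89240506 245.02531646] [411 236  12  19 158]
 blue [412.4248366  342.23529412] [408 333   9  20 153]
scene [379 217  40  41 582] [397.28865979 235.91237113] ((396.50006103515625, 236.00003051757812), (48.790367126464844, 13.435027122497559), 45.0)
 blue [407.35411471  39.98545303] [ 354    0   78  115 2406]
 blue [167.72580645  13.16129032] [163  10  10   8  62]
 blue [322.31193235  75.75665518] [ 265   19  113  116 6386]
 blue [385.56613757  99.83068783] [376  92  20  18 189]
 blue [371.5863747  320.63990268] [360 311  24  21 411]
 blue [194.8115942  419.55072464] [189 408  13  20  69]
[[0.57722596 0.14426616 0.065     ]]
```

View pics/c4.png

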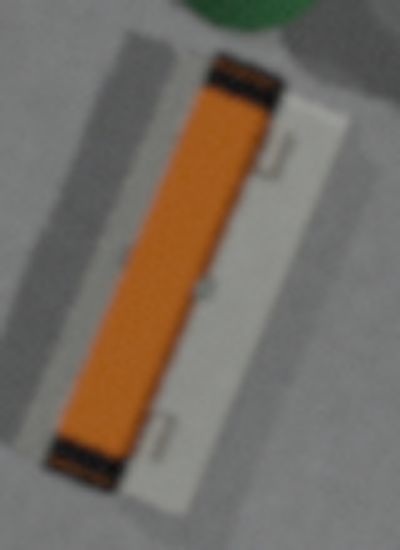

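View pics/c5.png

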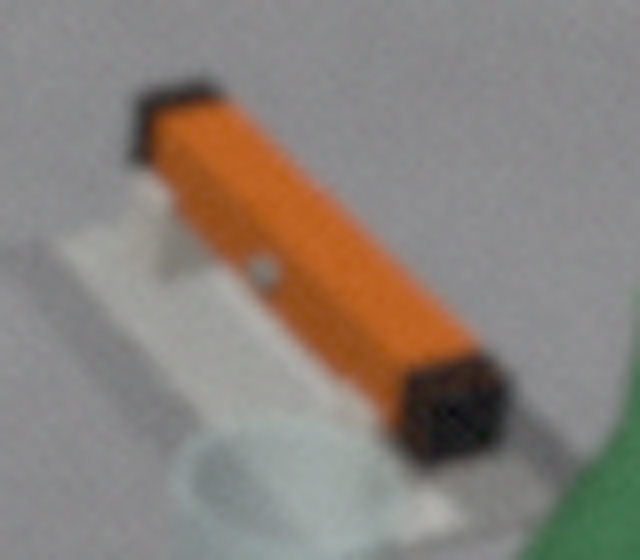

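```bash
cat > fit.py <<'E'
from h import *
from scipy.optimize import least_squares
def omask(im,r=None):
    hsv=cv2.cvtColor(im,cv2.COLOR_BGR2HSV)
    m=((hsv[...,0]<18)&(hsv[...,1]>130)&(hsv[...,2]>60)).astype(np.uint8)
    mm=m if r is None else np.zeros_like(m)
    if r is not None: mm[r[0]:r[1],r[2]:r[3]]=m[r[0]:r[1],r[2]:r[3]]
    k,l,st,ce=cv2.connectedComponentsWithStats(mm); i=1+st[1:,4].argmax()
    return (l==i).astype(np.uint8)
def desc(pts_or_mask):
    M=cv2.moments(pts_or_mask,True) if pts_or_mask.dtype==np.uint8 else cv2.moments(cv2.convexHull(pts_or_mask.astype(np.float32)))
    a=M["m00"]; cx,cy=M["m10"]/a,M["m01"]/a
    th=.5*np.arctan2(2*M["mu11"],M["mu20"]-M["mu02"])
    lam=np.linalg.eigvalsh([[M["mu20"]/a,M["mu11"]/a],[M["mu11"]/a,M["mu02"]/a]])
    return np.array([cx,cy,20*np.cos(2*th),20*np.sin(2*th),3.46*lam[1]**.5])
E
python3 - <<'E'
from fit import *
D={"top":desc(omask(cv2.imread("pics/top0.png"),(160,290,170,250))),"scene":desc(omask(cv2.imread("pics/scene0.png"),(205,270,360,430)))}
def res(p,ns):
    r=[]
    for n in ns:
        P=box(np.array([p[0],p[1],0]),Rz(p[2]),[-p[3],-.015,.035],[p[3],.015,.065])
        r.append(desc(proj(n,P))-D[n])
    return np.concatenate(r)
for ns in(["top"],["scene"],["top","scene"]):
    s=least_squares(res,[.58,.144,-.4,.085],args=(ns,),x_scale=[.01,.01,.1,.01],diff_step=1e-4); print(ns,s.x,np.degrees(s.x[2]),s.fun.round(2))
E
```

```text
['top'] [ 0.5817366   0.14876465 -0.39925071  0.08466033] -22.875380694818823 [-0. -0.  0. -0. -0.]
['scene'] [ 0.56693361  0.15775107 -0.38625755  0.07784378] -22.13092738335541 [-0. -0.  0. -0.  0.]
['top', 'scene'] [ 0.57713783  0.14959782 -0.40903809  0.08274035] -23.436156253365652 [-0.38  2.09  0.29 -0.27 -1.71  1.32  2.8  -1.08 -0.02  2.72]
```

```bash
cat >> h.py <<'E'
from scipy.spatial.transform import Rotation as Ro
def tool_R(yaw_y_deg,slope=None):
    y=Rz(np.radians(yaw_y_deg))@[1,0,0]; z=np.array([0,0,-1.]); return np.c_[np.cross(y,z),y,z]
def goto(P,R,o=None):
    o=o or manip.get_obs(); A=o["orientation"]
    print("trans",(A.T@(np.array(P)-o["tool_pos"])*1000).round(1),"twist",Ro.from_matrix(A.T@R).as_rotvec().round(4))
E
python3 - <<'E'
from h import *
goto([.575,.15,.20],tool_R(67.1))
E
```

```text
trans [-460.6 -174.3   31. ] twist [-0.0008 -0.0001 -0.0291]
```

Emit:
{"name": "send_rows", "arguments": {
  "claw": [1, 1, 1, 1, 1, 1, 1, 1, 1, 1, 1, 1],
  "translation": [
    [-50, -19, 3],
    [-100, -38, 7],
    [-150, -57, 10],
    [-200, -76, 13],
    [-250, -95, 17],
    [-300, -114, 20],
    [-350, -132, 24],
    [-400, -151, 27],
    [-440, -167, 30],
    [-460, -174, 31],
    [-460, -174, 31],
    [-460, -174, 31]
  ],
  "twist": [
    [0, 0, 0],
    [0, 0, 0],
    [0, 0, 0],
    [0, 0, -0.01],
    [0, 0, -0.01],
    [0, 0, -0.02],
    [0, 0, -0.02],
    [0, 0, -0.03],
    [0, 0, -0.03],
    [0, 0, -0.03],
    [0, 0, -0.03],
    [0, 0, -0.03]
  ]
}}

```text
t: 1.65
tool_pos: [0.5741, 0.1517, 0.2003]
orientation: [[-0.922, 0.387, -0.0], [0.387, 0.922, 0.0], [0.0, 0.0, -1.0]]
wrist_force: [-0.7, 1.9, -0.7]
gripper_width: 0.0855
```

```bash
python3 - <<'E'
from h import *
import pickle
c=manip.get_calibration("wrist"); im=manip.grab_frame("wrist"); cv2.imwrite("pics/w1.png",im); pickle.dump(c,open("w1.pkl","wb"))
o=manip.get_obs(); print(o["t"],o["joint_pos"].round(3),o["tool_pos"].round(4),o["wrist_force"].round(2),o["wrist_torque"].round(3))
E
```

```text
1.7 [ 0.197  0.422  1.428  0.     1.291 -0.977] [0.574  0.1518 0.2004] [-0.42 -0.45 -0.66] [-0.059  0.007 -0.013]
```

View pics/w1.png

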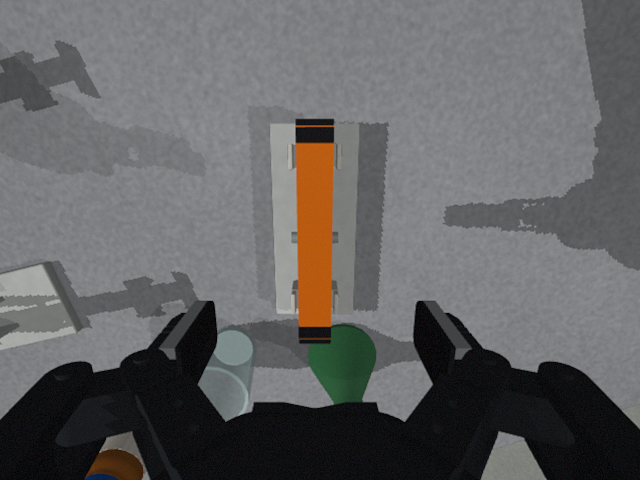

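```bash
python3 - <<'E'
from fit import *
import pickle
c=pickle.load(open("w1.pkl","rb")); im=cv2.imread("pics/w1.png")
hs=cv2.cvtColor(im,cv2.COLOR_BGR2HSV); m=omask(im,(130,335,280,350))
D=desc(m); print(D)
def res(p):
    P=box(np.array([p[0],p[1],0]),Rz(p[2]),[-p[3],-.015,.035],[p[3],.015,.065]); return desc(proj("wrist",P,c))-D
s=least_squares(res,[.58,.144,-.4,.085],x_scale=[.01,.01,.1,.01],diff_step=1e-4);print(s.x,np.degrees(s.x[2]),s.fun.round(2))
print("studs",ray("wrist",[(294,237.5),(335,237.5)],.055,c),ray("wrist",[(294,237.5),(335,237.5)],.055,c).mean(0))
q=ray("wrist",[(297,142),(333,142),(331,327),(300,327)],.065,c);print(q,q.mean(0))
cv2.imwrite("pics/w1c.png",cv2.resize(im[110:350,255:395],None,fx=2.5,fy=2.5,interpolation=cv2.INTER_CUBIC))
E
```

```text
[ 3.14293806e+02  2.31700591e+02 -1.99999970e+01  1.09722588e-02
  1.84637205e+02]
[ 0.58185458  0.14817095 -0.39778378  0.08274987] -22.791331811785383 [ 0.  0. -0. -0. -0.]
studs [[0.57389823 0.13184891 0.055     ]
 [0.58807349 0.16559351 0.055     ]] [0.58098586 0.14872121 0.055     ]
[[0.50048015 0.16746805 0.065     ]
 [0.51156275 0.19385946 0.065     ]
 [0.66445101 0.13038859 0.065     ]
 [0.65321819 0.10365859 0.065     ]] [0.58242802 0.14884367 0.065     ]
```

View pics/w1c.png

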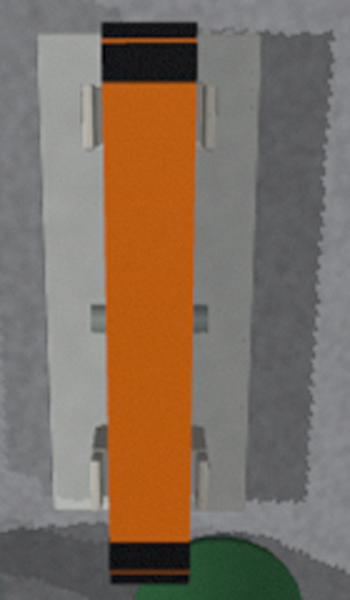

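```bash
python3 - <<'E'
from h import *
goto([.602,.140,.033],tool_R(67.2))
E
```

```text
trans [-3.040e+01 -1.000e-01  1.674e+02] twist [ 0.0001 -0.0001  0.0004]
```

Emit:
{"name": "send_rows", "arguments": {
  "claw": [1, 1, 1, 1, 1, 1, 1, 1, 1],
  "translation": [
    [-15, 0, 10],
    [-30, 0, 40],
    [-30, 0, 70],
    [-30, 0, 100],
    [-30, 0, 125],
    [-30, 0, 145],
    [-30, 0, 160],
    [-30, 0, 167],
    [-30, 0, 167]
  ],
  "twist": [
    [0, 0, 0],
    [0, 0, 0],
    [0, 0, 0],
    [0, 0, 0],
    [0, 0, 0],
    [0, 0, 0],
    [0, 0, 0],
    [0, 0, 0],
    [0, 0, 0]
  ]
}}

```text
t: 2.82
tool_pos: [0.6024, 0.139, 0.0333]
orientation: [[-0.922, 0.388, -0.0], [0.388, 0.922, -0.0], [0.0, -0.0, -1.0]]
wrist_force: [-0.3, -1.1, -0.2]
gripper_width: 0.0856
```

```bash
python3 - <<'E'
from h import *
cv2.imwrite("pics/w2.png",manip.grab_frame("wrist"))
o=manip.get_obs(); print(o["t"],o["tool_pos"].round(4),o["wrist_force"].round(2),o["wrist_torque"].round(3))
goto([.602,.140,.033],tool_R(67.2),o)
E
```

```text
2.875 [0.6026 0.1391 0.0338] [ 0.08 -0.46  0.22] [ 0.02  -0.01   0.026]
trans [0.9 0.6 0.8] twist [ 0.0004  0.0006 -0.0008]
```

View pics/w2.png

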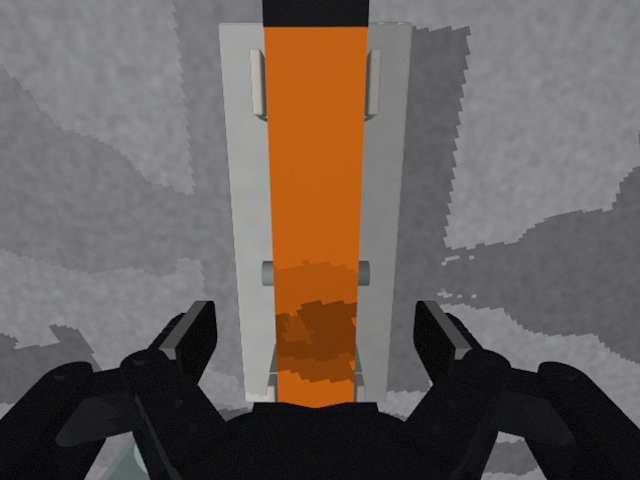

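Emit:
{"name": "send_rows", "arguments": {
  "claw": [-1, -1, -1, -1, -1, -1, -1, -1],
  "translation": [
    [0, 0, 0],
    [0, 0, 0],
    [0, 0, 0],
    [0, 0, 0],
    [0, 0, 0],
    [0, 0, 0],
    [0, 0, 0],
    [0, 0, 0]
  ],
  "twist": [
    [0, 0, 0],
    [0, 0, 0],
    [0, 0, 0],
    [0, 0, 0],
    [0, 0, 0],
    [0, 0, 0],
    [0, 0, 0],
    [0, 0, 0]
  ]
}}

```text
t: 3.88
tool_pos: [0.6025, 0.1391, 0.0337]
orientation: [[-0.922, 0.388, 0.001], [0.388, 0.922, 0.0], [-0.001, 0.0, -1.0]]
wrist_force: [-0.5, -0.2, 5.4]
gripper_width: 0.029
```

```bash
python3 - <<'E'
from h import *
cv2.imwrite("pics/w3.png",manip.grab_frame("wrist"))
o=manip.get_obs(); print(o["t"],o["tool_pos"].round(4),o["wrist_force"].round(2),o["wrist_torque"].round(3),o["gripper_width"])
E
```

```text
3.925 [0.6025 0.1391 0.0337] [-0.76 -0.3   6.07] [0.036 0.166 0.004] 0.02904862502879243
```

View pics/w3.png

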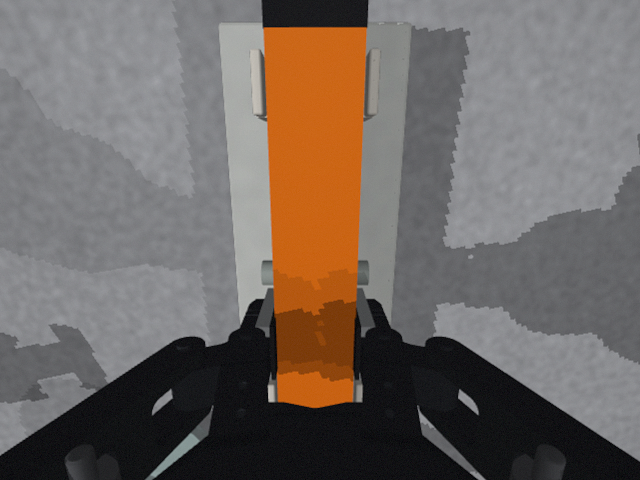

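Gripped on the flats, beside the stud (stud at px 266/364,272; pads below it). Now I lift 35 mm and read the torque.

Emit:
{"name": "send_rows", "arguments": {
  "claw": [-1, -1, -1, -1, -1, -1, -1],
  "translation": [
    [0, 0, -6],
    [0, 0, -14],
    [0, 0, -22],
    [0, 0, -30],
    [0, 0, -35],
    [0, 0, -35],
    [0, 0, -35]
  ],
  "twist": [
    [0, 0, 0],
    [0, 0, 0],
    [0, 0, 0],
    [0, 0, 0],
    [0, 0, 0],
    [0, 0, 0],
    [0, 0, 0]
  ]
}}

```text
t: 4.8
tool_pos: [0.6022, 0.139, 0.068]
orientation: [[-0.922, 0.388, -0.0], [0.388, 0.922, -0.0], [0.0, -0.0, -1.0]]
wrist_force: [0.1, -1.2, -5.4]
gripper_width: 0.029
```

```bash
python3 - <<'E'
from h import *
for n in("wrist","scene"): cv2.imwrite(f"pics/{n}4.png",manip.grab_frame(n))
s=cv2.imread("pics/scene4.png"); cv2.imwrite("pics/s4c.png",cv2.resize(s[180:300,350:480],None,fx=4,fy=4,interpolation=cv2.INTER_CUBIC))
o=manip.get_obs(); f,t=o["wrist_force"],o["wrist_torque"]; print(o["t"],o["tool_pos"].round(4),f.round(2),t.round(3),o["gripper_width"])
# if torque about TCP: F at offset r: t=r x F, F=(0,0,-W): t=( -ry W, rx W)
W=-f[2]; print("offset along far dir mm", ((np.array([t[1],-t[0]])/W)@[.922,-.3875]*1000).round(1), (np.array([t[1],-t[0]])/W*1000).round(1))
E
```

```text
4.9 [0.6022 0.139  0.0679] [ 0.12  0.44 -5.28] [0.027 0.062 0.019] 0.029221928108002646
offset along far dir mm 12.8 [11.7 -5.1]
```

View pics/wrist4.png

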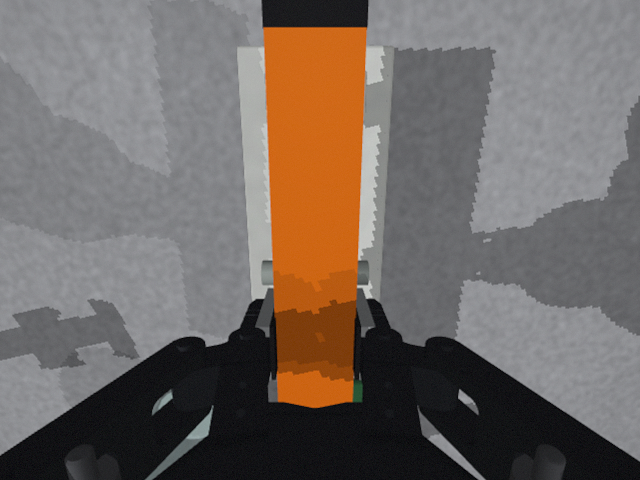

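View pics/s4c.png

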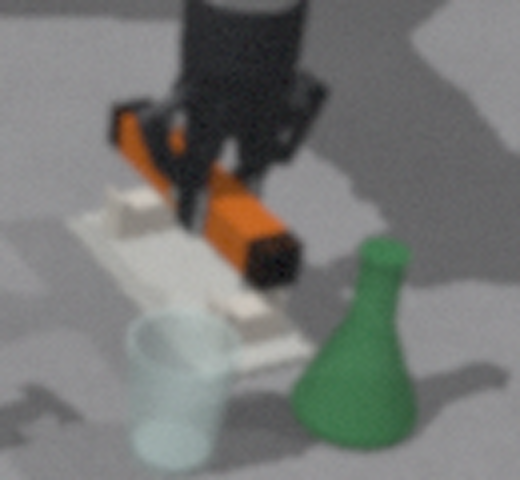

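```bash
python3 - <<'E'
from h import *
L=[]
for i in range(8):
    manip.grab_frame("top"); o=manip.get_obs(); L.append(np.r_[o["wrist_force"],o["wrist_torque"]])
L=np.array(L); m=L.mean(0); print(m.round(3),L.std(0).round(3)); W=-m[2]
print((np.array([m[4],-m[3]])/W)@[.922,-.3875]*1000,(np.array([m[4],-m[3]])/W)@[.3875,.922]*1000)
goto([.5,0,.25],tool_R(67.2))
E
```

```text
[ 0.187 -0.431 -5.059  0.033  0.079  0.006] [0.418 0.334 0.311 0.023 0.028 0.028]
17.02411955790212 0.04699236047421107
trans [  40.3 -167.9 -181.7] twist [-0.     -0.     -0.0009]
```

Emit:
{"name": "send_rows", "arguments": {
  "claw": [-1, -1, -1, -1, -1, -1, -1],
  "translation": [
    [0, 0, -20],
    [0, 0, -50],
    [0, 0, -90],
    [0, 0, -130],
    [0, 0, -170],
    [0, 0, -200],
    [0, 0, -210]
  ],
  "twist": [
    [0, 0, 0],
    [0, 0, 0],
    [0, 0, 0],
    [0, 0, 0],
    [0, 0, 0],
    [0, 0, 0],
    [0, 0, 0]
  ]
}}

```text
t: 6.18
tool_pos: [0.6026, 0.1391, 0.2815]
orientation: [[-0.922, 0.388, 0.004], [0.388, 0.922, 0.001], [-0.004, 0.002, -1.0]]
wrist_force: [0.4, -0.6, -4.9]
gripper_width: 0.0289
```

```bash
python3 - <<'E'
from h import *
o=manip.get_obs(); print(o["t"],o["tool_pos"],o["joint_pos"].round(2))
goto([.61,-.25,.30],tool_R(-8.6))
E
```

```text
6.175 [0.60257303 0.13912205 0.28149634] [ 0.17  0.42  1.24  0.    1.48 -1.  ]
trans [-158.  -355.7  -18.7] twist [0.0043 0.0015 1.3221]
```

Emit:
{"name": "send_rows", "arguments": {
  "claw": [-1, -1, -1, -1, -1, -1, -1, -1, -1, -1, -1, -1],
  "translation": [
    [-10, -22, -1],
    [-25, -56, -3],
    [-42, -95, -5],
    [-59, -133, -7],
    [-76, -171, -9],
    [-93, -210, -11],
    [-110, -248, -13],
    [-127, -286, -15],
    [-142, -320, -17],
    [-152, -342, -19],
    [-158, -356, -19],
    [-158, -356, -19]
  ],
  "twist": [
    [0, 0, 0.09],
    [0, 0, 0.22],
    [0, 0, 0.36],
    [0, 0, 0.5],
    [0, 0, 0.64],
    [0, 0, 0.78],
    [0, 0, 0.92],
    [0, 0, 1.06],
    [0, 0, 1.2],
    [0, 0, 1.28],
    [0, 0, 1.32],
    [0, 0, 1.32]
  ]
}}

```text
t: 7.68
tool_pos: [0.6095, -0.2508, 0.2966]
orientation: [[0.148, 0.989, -0.001], [0.989, -0.148, 0.0], [0.0, -0.001, -1.0]]
wrist_force: [1.0, 0.2, -5.5]
gripper_width: 0.0293
```

```bash
python3 - <<'E'
from h import *
import pickle
c=manip.get_calibration("wrist"); im=manip.grab_frame("wrist"); cv2.imwrite("pics/w5.png",im); pickle.dump(c,open("w5.pkl","wb"))
o=manip.get_obs(); print(o["t"],o["joint_pos"].round(3),o["tool_pos"].round(4),o["wrist_force"].round(2),o["wrist_torque"].round(3))
E
```

```text
7.725 [-0.445  0.521  1.064  0.     1.557 -0.298] [ 0.6097 -0.25    0.2968] [ 0.51 -0.13 -5.36] [0.159 0.005 0.006]
```

View pics/w5.png

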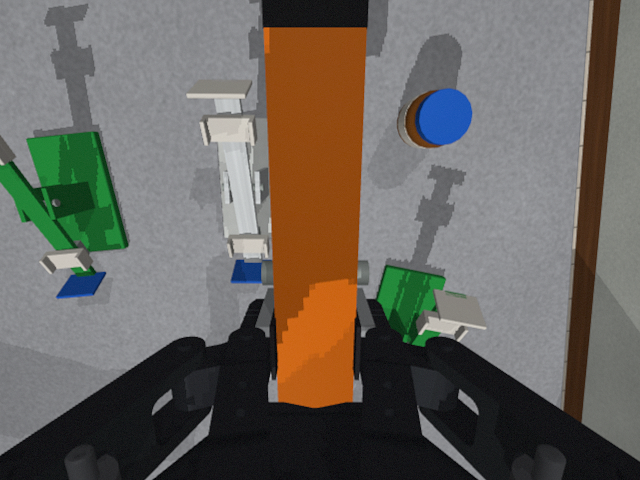

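Emit:
{"name": "send_rows", "arguments": {
  "claw": [-1, -1, -1, -1],
  "translation": [
    [0, 25, 0],
    [0, 50, 0],
    [0, 60, 0],
    [0, 60, 0]
  ],
  "twist": [
    [0, 0, 0],
    [0, 0, 0],
    [0, 0, 0],
    [0, 0, 0]
  ]
}}

```text
t: 8.22
tool_pos: [0.6695, -0.258, 0.2966]
orientation: [[0.145, 0.989, -0.001], [0.989, -0.145, 0.001], [0.0, -0.001, -1.0]]
wrist_force: [-0.1, 0.8, -5.3]
gripper_width: 0.0292
```

```bash
python3 - <<'E'
from h import *
import pickle
manip.grab_frame("wrist");c=manip.get_calibration("wrist"); im=manip.grab_frame("wrist"); cv2.imwrite("pics/w6.png",im); pickle.dump(c,open("w6.pkl","wb"))
cv2.imwrite("pics/w6c.png",cv2.resize(im[70:310,100:290],None,fx=2.5,fy=2.5,interpolation=cv2.INTER_CUBIC))
o=manip.get_obs(); print(o["t"],o["joint_pos"].round(3),o["tool_pos"].round(4),o["wrist_force"].round(2),o["wrist_torque"].round(3))
E
```

```text
8.325 [-0.42   0.681  0.819  0.     1.643 -0.273] [ 0.6689 -0.2584  0.2973] [-0.98  0.29 -5.2 ] [ 0.014  0.037 -0.059]
```

View pics/w6c.png

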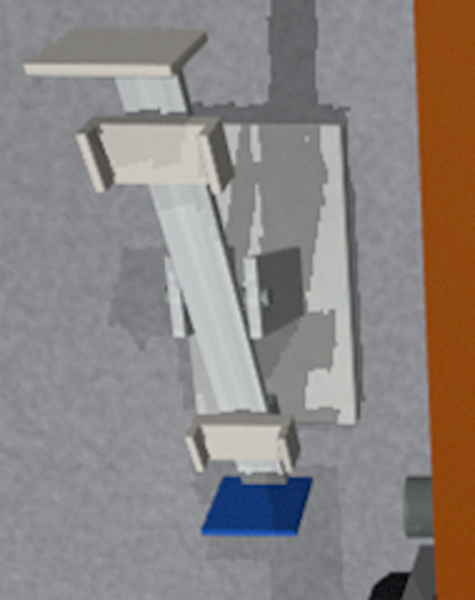

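```bash
cat > ov2.py <<'E'
from h import *
import pickle,sys
c=pickle.load(open("w6.pkl","rb")); im=cv2.imread("pics/w6.png")
REST=tuple(float(a) for a in sys.argv[2:5]); k=5;x0,y0=105,75
z=cv2.resize(im[y0:y0+220,x0:x0+150],None,fx=k,fy=k,interpolation=cv2.INTER_CUBIC)
o,Rr,Rc,s=cradle(REST)
def dr(P,col):
    u=(proj("wrist",P,c)-[x0,y0]+.5)*k-.5
    for a in range(8):
        for b in range(3):
            if not a>>b&1: cv2.line(z,tuple(int(x) for x in u[a].round()),tuple(int(x) for x in u[a|1<<b].round()),col,1,cv2.LINE_AA)
dr(box(o,Rr,[-.075,-.0425,0],[.075,.0425,.012]),(255,255,0))
for x in(-.07,.07):
    for y in (-1,1): dr(box(s,Rc,[x-.011,min(.019*y,.023*y),-.015],[x+.011,max(.019*y,.023*y),-.006]),(0,0,255))
for x in (-1,1): dr(box(s,Rc,[x*.105,-.023,-.02],[x*.105,.023,.009]),(255,0,255))
cv2.imwrite("pics/%sa.png"%sys.argv[1],z[:550]);cv2.imwrite("pics/%sb.png"%sys.argv[1],z[550:])
E
python3 ov2.py q1 .5364 -.211 81.4
```

```text
(no output)
```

View pics/q1a.png

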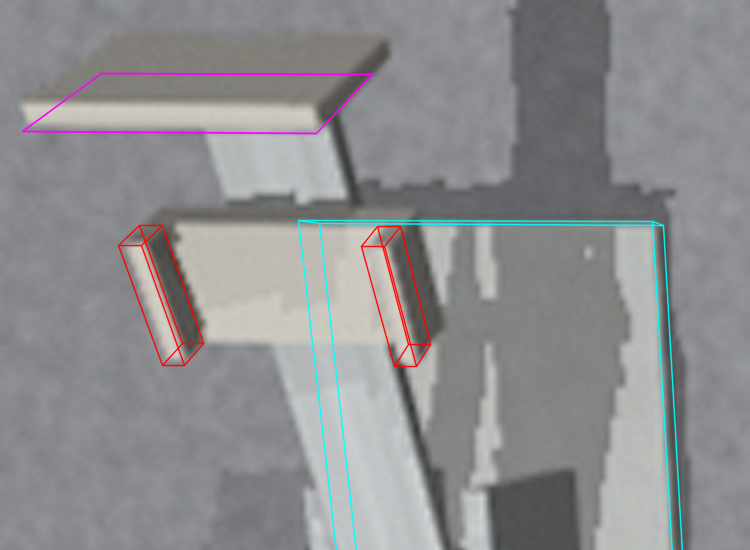

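View pics/q1b.png

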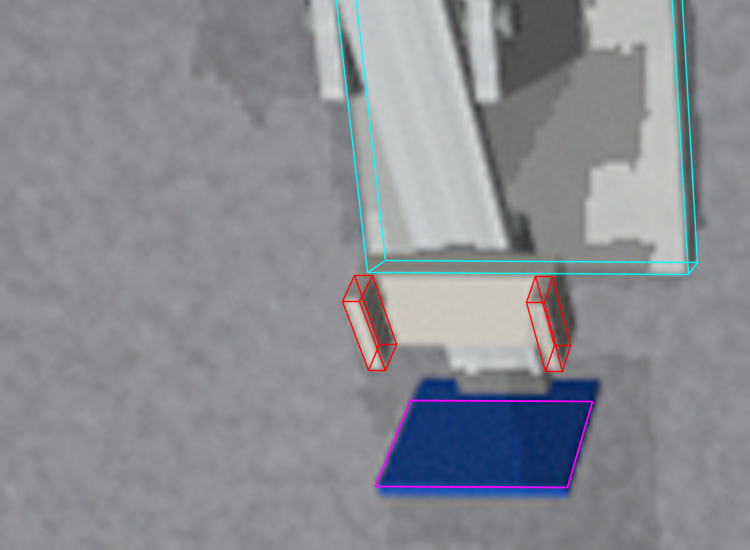

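```bash
cat >> h.py <<'E'
def place(h,dx=0,dy=0):
    o,Rr,Rc,s=cradle(REST); R=np.c_[Rc[:,0],-Rc[:,1],-Rc[:,2]]
    return s+Rc@[dx,dy,h]-R@[.0228,0,-.0163],R
E
python3 - <<'E'
from h import *
P,R=place(.09); print(P); goto(P,R)
E
```

```text
[ 0.52663017 -0.27559997  0.16116104]
trans [ -37.8 -138.2  136.1] twist [-0.001   0.4362  0.0033]
```

Emit:
{"name": "send_rows", "arguments": {
  "claw": [-1, -1, -1, -1, -1, -1, -1, -1, -1, -1, -1],
  "translation": [
    [-2, -15, 3],
    [-5, -40, 10],
    [-10, -65, 22],
    [-15, -90, 40],
    [-20, -110, 60],
    [-25, -125, 80],
    [-30, -135, 100],
    [-34, -138, 120],
    [-38, -138, 136],
    [-38, -138, 136],
    [-38, -138, 136]
  ],
  "twist": [
    [0, 0.03, 0],
    [0, 0.08, 0],
    [0, 0.14, 0],
    [0, 0.2, 0],
    [0, 0.26, 0],
    [0, 0.32, 0],
    [0, 0.38, 0],
    [0, 0.42, 0],
    [0, 0.436, 0],
    [0, 0.436, 0],
    [0, 0.436, 0]
  ]
}}

```text
t: 9.7
tool_pos: [0.5275, -0.2763, 0.162]
orientation: [[0.133, 0.989, 0.063], [0.897, -0.147, 0.417], [0.421, 0.001, -0.907]]
wrist_force: [-0.2, 0.6, -5.0]
gripper_width: 0.0291
```

```bash
python3 - <<'E'
from h import *
import pickle
manip.grab_frame("top");c=manip.get_calibration("wrist"); im=manip.grab_frame("wrist"); cv2.imwrite("pics/w7.png",im)
s=manip.grab_frame("scene"); cv2.imwrite("pics/s7.png",cv2.resize(s[130:370,180:480],None,fx=2.5,fy=2.5,interpolation=cv2.INTER_CUBIC))
o=manip.get_obs(); print(o["t"],o["joint_pos"].round(3),o["tool_pos"].round(4),o["wrist_force"].round(2),o["wrist_torque"].round(3))
P,R=place(.09); goto(P,R,o); P,R=place(.03); goto(P,R,o); P,R=place(0); goto(P,R,o)
E
```

```text
9.85 [-0.694  0.573  1.352  0.371  1.461 -0.634] [ 0.5274 -0.2763  0.1621] [ 0.23  0.69 -6.15] [-0.418  0.056 -0.04 ]
trans [ 0.1 -0.9  1.1] twist [-0.      0.0013  0.003 ]
trans [ 0.2 -0.8 61.1] twist [-0.      0.0013  0.003 ]
trans [ 0.2 -0.8 91.1] twist [-0.      0.0013  0.003 ]
```

View pics/s7.png

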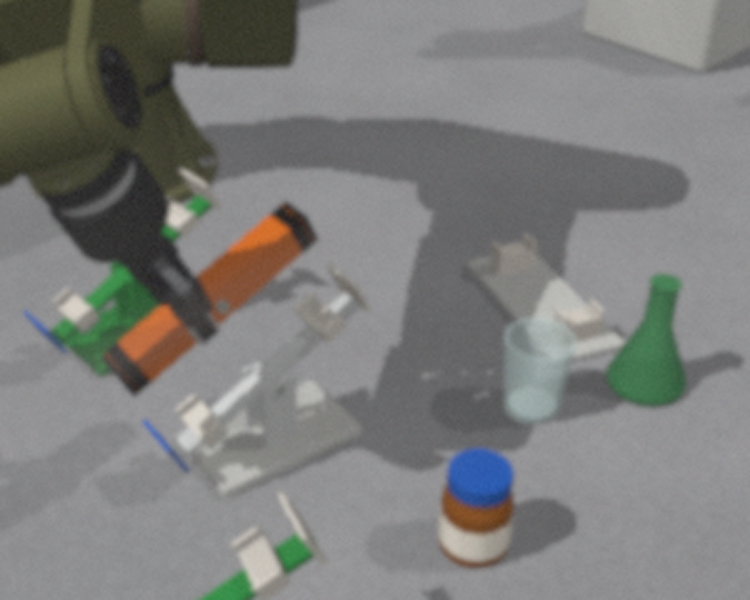

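View pics/w7.png

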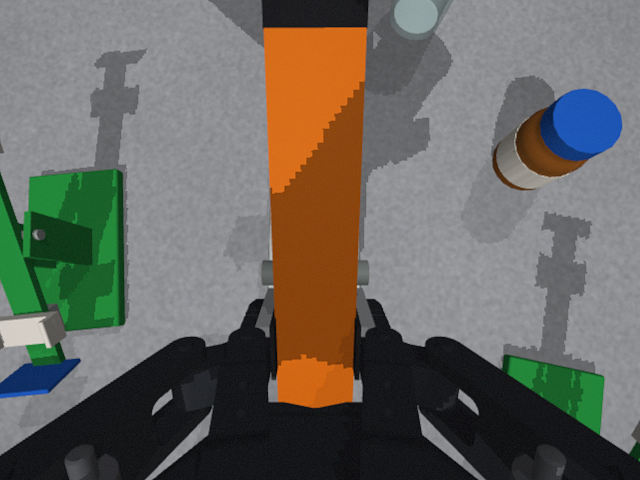

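Emit:
{"name": "send_rows", "arguments": {
  "claw": [-1, -1, -1, -1, -1, -1],
  "translation": [
    [0, -1, 15],
    [0, -1, 35],
    [0, -1, 52],
    [0, -1, 66],
    [0, -1, 70],
    [0, -1, 70]
  ],
  "twist": [
    [0, 0, 0.003],
    [0, 0, 0.003],
    [0, 0, 0.003],
    [0, 0, 0.003],
    [0, 0, 0.003],
    [0, 0, 0.003]
  ]
}}

```text
t: 10.6
tool_pos: [0.5304, -0.2471, 0.0979]
orientation: [[0.136, 0.989, 0.062], [0.896, -0.15, 0.418], [0.422, -0.001, -0.906]]
wrist_force: [-0.6, 0.2, -4.6]
gripper_width: 0.0291
```

```bash
python3 - <<'E'
from h import *
im=manip.grab_frame("wrist"); cv2.imwrite("pics/w8.png",im)
s=manip.grab_frame("scene"); cv2.imwrite("pics/s8.png",cv2.resize(s[190:350,210:390],None,fx=4,fy=3.7,interpolation=cv2.INTER_CUBIC))
o=manip.get_obs(); print(o["t"],o["tool_pos"].round(4),o["wrist_force"].round(2),o["wrist_torque"].round(3))
P,R=place(0); goto(P,R,o)
E
```

```text
10.7 [ 0.5305 -0.2474  0.0984] [ 0.28 -0.19 -4.94] [-0.424  0.019 -0.062]
trans [ 0.8  0.4 21.1] twist [ 0.      0.0008 -0.0009]
```

View pics/s8.png

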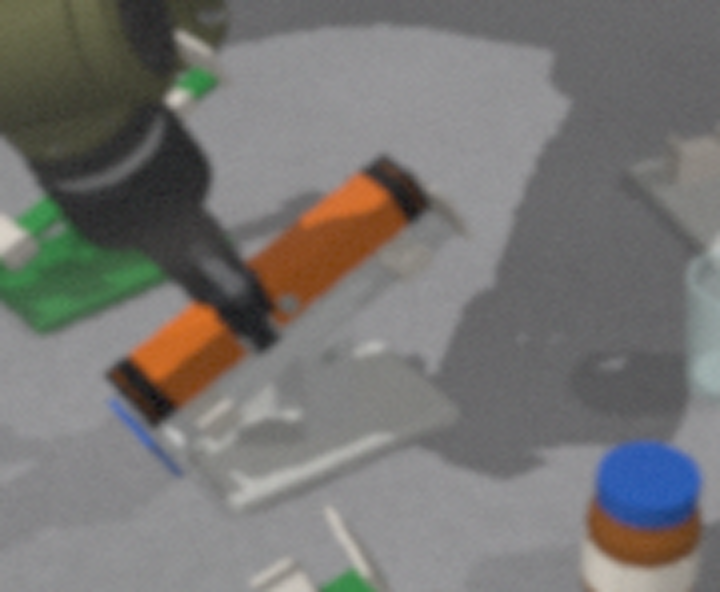

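View pics/w8.png

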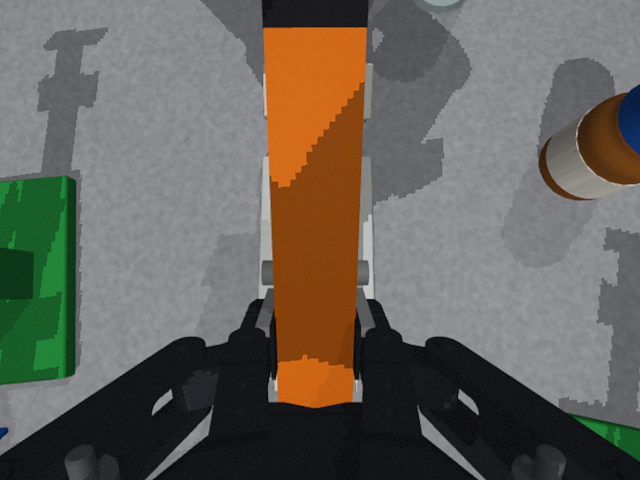

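Emit:
{"name": "send_rows", "arguments": {
  "claw": [-1, -1, -1, -1, -1, -1],
  "translation": [
    [0, 0, 5],
    [0.5, 0, 10],
    [0.5, 0.5, 14],
    [0.5, 0.5, 17],
    [0.5, 0.5, 18],
    [0.5, 0.5, 18]
  ],
  "twist": [
    [0, 0, 0],
    [0, 0, 0],
    [0, 0, 0],
    [0, 0, 0],
    [0, 0, 0],
    [0, 0, 0]
  ]
}}

```text
t: 11.45
tool_pos: [0.532, -0.2392, 0.0817]
orientation: [[0.137, 0.989, 0.062], [0.896, -0.15, 0.418], [0.422, -0.001, -0.906]]
wrist_force: [1.3, -0.2, -4.1]
gripper_width: 0.029
```

```bash
cat > st.py <<'E'
from h import *
import sys
L=[]
for i in range(3):
    im=manip.grab_frame("wrist"); o=manip.get_obs(); L.append(np.r_[o["wrist_force"],o["wrist_torque"]])
cv2.imwrite("pics/w%s.png"%sys.argv[1],im)
s=manip.grab_frame("scene"); cv2.imwrite("pics/s%s.png"%sys.argv[1],cv2.resize(s[190:350,210:390],None,fx=4,fy=3.7,interpolation=cv2.INTER_CUBIC))
print(o["t"],o["tool_pos"].round(4),np.mean(L,0).round(3),o["gripper_width"])
P,R=place(0); goto(P,R,o)
E
python3 st.py 9
```

```text
11.6 [ 0.532  -0.2392  0.0818] [-0.088  0.354 -4.998 -0.466  0.056 -0.031] 0.029097589106820105
trans [0.2 0.1 2.6] twist [-0.0007  0.0004 -0.0011]
```

View pics/s9.png

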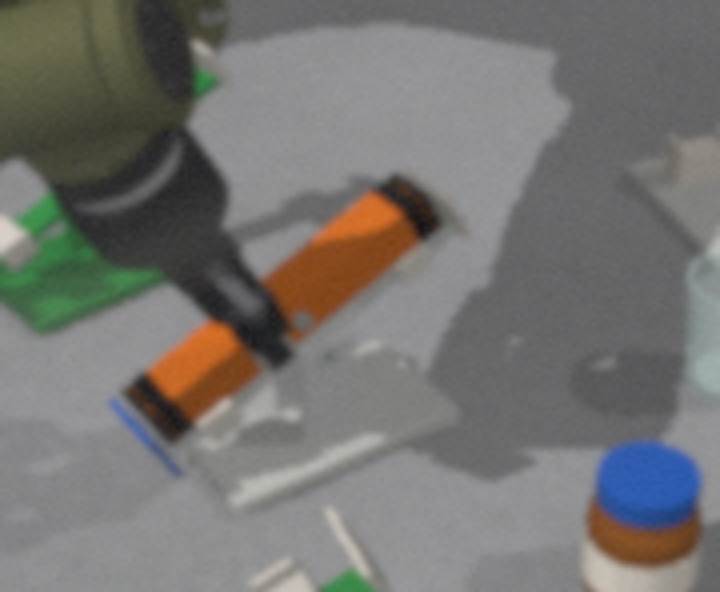

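Emit:
{"name": "send_rows", "arguments": {
  "claw": [-1, -1, -1, -1],
  "translation": [
    [0, 0, 1],
    [0, 0, 2],
    [0, 0, 2.5],
    [0, 0, 2.5]
  ],
  "twist": [
    [0, 0, 0],
    [0, 0, 0],
    [0, 0, 0],
    [0, 0, 0]
  ]
}}

```text
t: 12.15
tool_pos: [0.5322, -0.2382, 0.0795]
orientation: [[0.137, 0.989, 0.062], [0.896, -0.15, 0.418], [0.422, -0.001, -0.906]]
wrist_force: [0.3, 0.3, -4.1]
gripper_width: 0.0291
```

```bash
python3 st.py 10
```

```text
12.3 [ 0.5322 -0.2382  0.0795] [-0.894 -0.404 -4.527 -0.446  0.125  0.032] 0.029188454799949828
trans [0.2 0.1 0. ] twist [-0.0008  0.0004 -0.0011]
```

Force nearly unchanged, so no firm contact yet; I creep down in 1 mm steps.

Emit:
{"name": "send_rows", "arguments": {
  "claw": [-1, -1, -1],
  "translation": [
    [0, 0, 0.5],
    [0, 0, 1],
    [0, 0, 1]
  ],
  "twist": [
    [0, 0, 0],
    [0, 0, 0],
    [0, 0, 0]
  ]
}}

```text
t: 12.72
tool_pos: [0.5322, -0.2381, 0.0794]
orientation: [[0.136, 0.989, 0.063], [0.896, -0.15, 0.417], [0.422, -0.001, -0.907]]
wrist_force: [-6.0, -2.4, 5.7]
gripper_width: 0.029
```

```bash
python3 st.py 11
```

```text
12.875 [ 0.5322 -0.2381  0.0794] [-6.26  -1.81   5.258 -0.086  0.773  0.306] 0.028928891891030404
trans [ 0.2  0.1 -0.1] twist [-0.0003  0.0008 -0.0009]
```

View images.

```bash
python3 - <<'E'
import cv2
a=cv2.imread("pics/w11.png"); cv2.imwrite("pics/w11c.png",cv2.resize(a[0:420,220:420],None,fx=3,fy=1.42,interpolation=cv2.INTER_CUBIC))
E
```

```text
(no output)
```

View pics/w11.png

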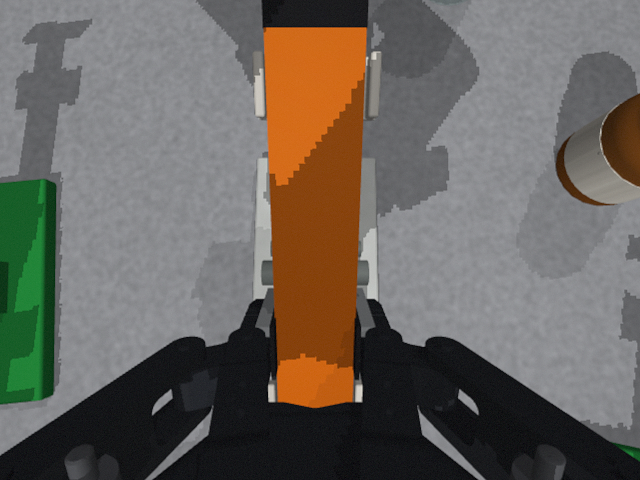

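View pics/s11.png

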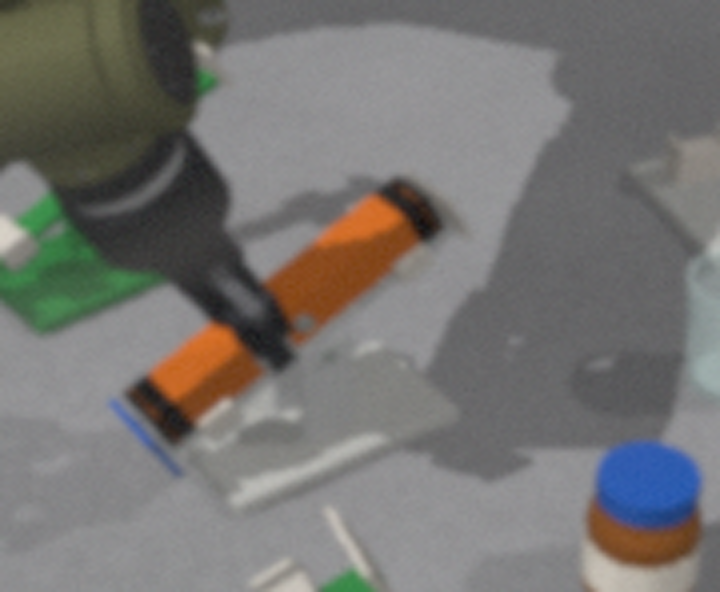

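Emit:
{"name": "send_rows", "arguments": {
  "claw": [-0.2, -0.1, 0.1, 0.4, 0.6, 0.6, 0.6, 0.6],
  "translation": [
    [0, 0, 0],
    [0, 0, 0],
    [0, 0, 0],
    [0, 0, 0],
    [0, 0, 0],
    [0, 0, 0],
    [0, 0, 0],
    [0, 0, 0]
  ],
  "twist": [
    [0, 0, 0],
    [0, 0, 0],
    [0, 0, 0],
    [0, 0, 0],
    [0, 0, 0],
    [0, 0, 0],
    [0, 0, 0],
    [0, 0, 0]
  ]
}}

```text
t: 13.92
tool_pos: [0.5322, -0.2377, 0.0786]
orientation: [[0.137, 0.989, 0.062], [0.896, -0.15, 0.418], [0.422, -0.001, -0.906]]
wrist_force: [0.5, -0.4, -0.1]
gripper_width: 0.0679
```

```bash
python3 st.py 12
```

```text
14.075 [ 0.5322 -0.2377  0.0786] [ 0.093 -0.349  0.413 -0.205  0.038  0.009] 0.06843982458645535
trans [ 0.2  0.1 -1. ] twist [-0.0008  0.0003 -0.0011]
```

View pics/w12.png

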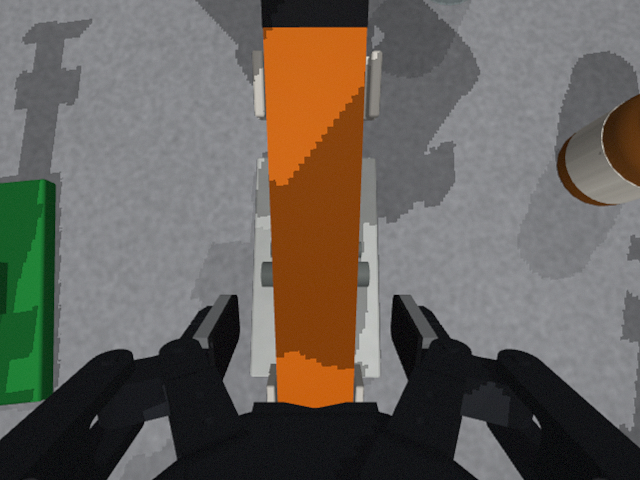

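View pics/s12.png

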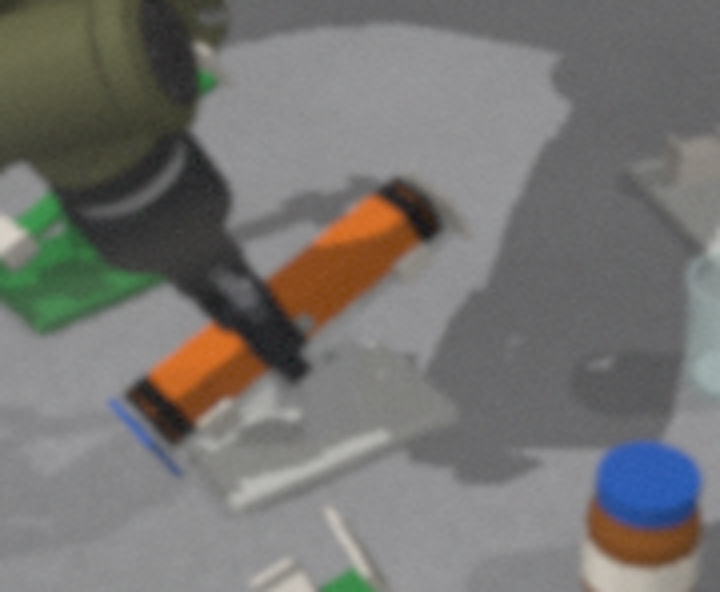

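Emit:
{"name": "send_rows", "arguments": {
  "claw": [0.6, 0.6, 0.6, 0.6, 0.6, 0.6, 0.6, 0.6, 0.6],
  "translation": [
    [0, 0, -5],
    [0, 0, -15],
    [0, 0, -30],
    [0, 0, -50],
    [0, 0, -80],
    [0, 0, -110],
    [0, 0, -140],
    [0, 0, -150],
    [0, 0, -150]
  ],
  "twist": [
    [0, 0, 0],
    [0, 0, 0],
    [0, 0, 0],
    [0, 0, 0],
    [0, 0, 0],
    [0, 0, 0],
    [0, 0, 0],
    [0, 0, 0],
    [0, 0, 0]
  ]
}}

```text
t: 15.25
tool_pos: [0.5228, -0.3005, 0.2147]
orientation: [[0.137, 0.989, 0.063], [0.896, -0.15, 0.417], [0.422, -0.001, -0.907]]
wrist_force: [0.9, 0.4, 0.8]
gripper_width: 0.0683
```

```bash
python3 st.py 13; python3 - <<'E'
from h import *
t=manip.grab_frame("top"); cv2.imwrite("pics/t13.png",cv2.resize(t[120:300,180:540],(720,360),interpolation=cv2.INTER_CUBIC))
E
```

```text
15.4 [ 0.5227 -0.2998  0.2134] [ 0.333  0.185 -0.452 -0.202  0.029 -0.001] 0.06823487938935491
trans [1.000e-01 6.000e-01 1.478e+02] twist [-0.0024 -0.0006 -0.0014]
```

View pics/w13.png

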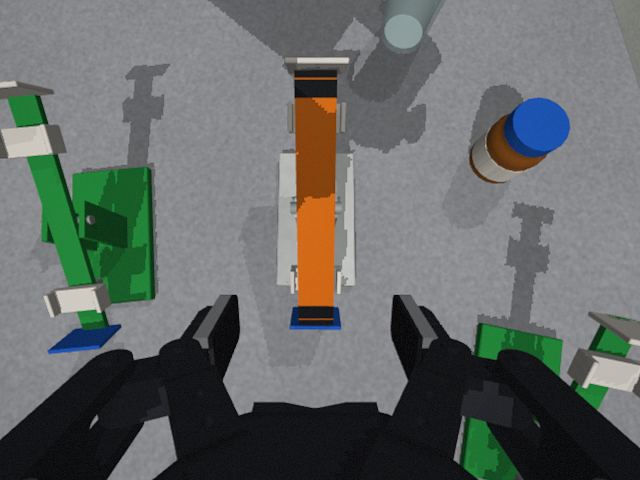

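View pics/s13.png

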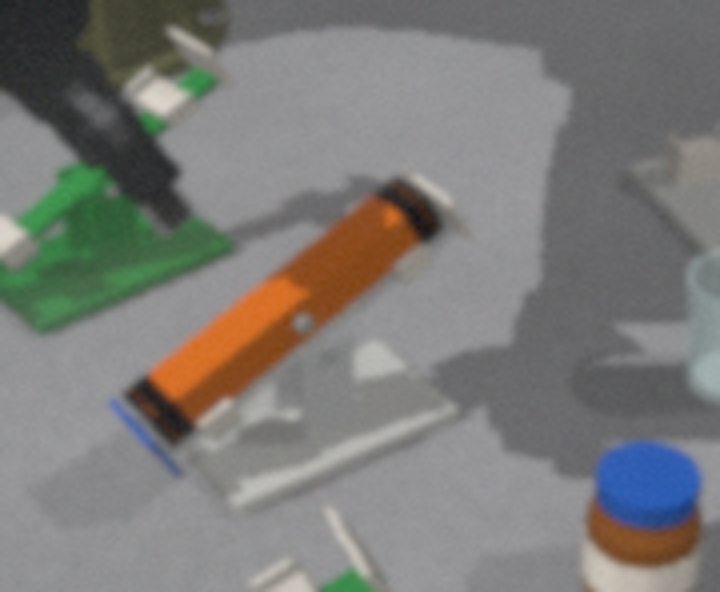

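View pics/t13.png

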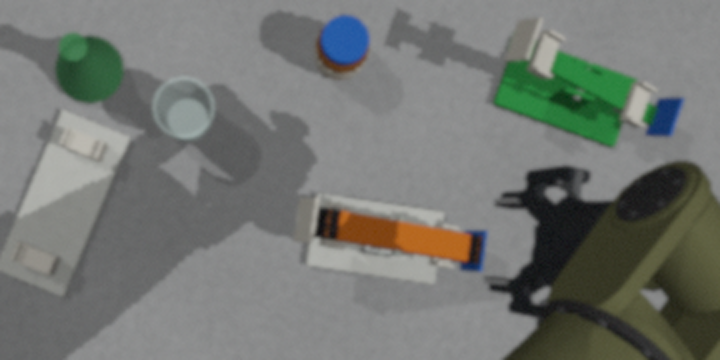

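The carrier lies along the slope in both saddles. In the wrist view it runs from (316,70) to (315,325), between the white and blue plates. The blue end is low, the gripper is clear and nothing else has moved. I'm handing the job in.

```bash
python3 - <<'E'
from rig import manip
print(manip.finish_job(), manip.get_obs()["t"])
E
```

```text
the job is handed in; nothing more can be done
the job is handed in; nothing more can be done
```

The carrier is lying in the grey see-saw rest with its heavy end at the low blue end, and the job is handed in after about 16 s.

**Finding the heavy end:** I gripped the carrier by its flat sides, 22 mm beyond the studs on the side away from the robot, and lifted it. The measured weight was 5.1 N. Its centre of mass came out 17 mm past the grip, about 40 mm from the middle, so the end away from the robot is the heavy one.

**Placing it:** I tilted the carrier to 25° and lowered it between the end plates until the force showed contact, then let go and backed off along the slope's normal.

**Last checks:**
- Wrist, scene and top pictures show the carrier along the slope in both saddles, with the cradle still blue end low and the glassware unmoved.
- With the gripper about 150 mm clear, the force reading was close to zero.

**Readings that disagreed:**
- **Sideways force:** about 6 N showed up at contact. It was gone after release, and the carrier did not visibly shift.
- **Torque:** single readings were noisy (about 0.03 N m), so the heavy end rests on an average of eight.
- **Scene camera:** it placed the carrier up to 15 mm away from where the top and wrist cameras did, so I did not use it for measuring.

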